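# Index the locking condiment carousel one stop

### The job

Bring the sugar round to the mug: pull up the spring-loaded knob of the condiment carousel, turn the tray one stop towards the side where the mug stands, and let the pin spring fully home in the next hole so that the tray is locked. Never press hard on the pin or force the tray against it, keep the jars upright on the tray, and leave the mug and the bowl where they are.

Things in the scene. Friction and masses are not known exactly. Their poses are not given: they have to be found in the camera images.
- carousel_base: fixed round carousel base of dark wood, 290 mm across, 30 mm high. Origin: centre of its underside, on the counter, on the tray's turning axis; z up; its -x axis points to the home hole, in which the pin starts. On it lies a flat grey steel index ring, mean radius 110 mm, 24 mm wide, top face 40 mm above the counter, on which the pin can slide
- home_hole (a point): mouth of the home hole, on the ring's top face, 110 mm from the axis. The holes are gaps in the ring, 11 mm wide along it. The next hole on either side lies about 45 degrees round, but each was fitted by hand and lies anywhere from 38 to 52 degrees from home (up to 13 mm off along the ring)
- tray (a joint): turn of the tray about the vertical axis, rad: 0 at the start (pin in the home hole), positive counter-clockwise from above, travel -1.0 to 1.0, bearing friction about 0.12 N m. With the mug on the +y side of the base's frame the tray must turn negative, on the -y side positive.
- arm (a point): middle of the upper face, 60 mm above the counter, of the steel arm (24 mm wide) that holds the plunger out over the ring, below the knob. The arm is part of the round wooden tray (184 mm across, floor 47 mm and rim 54 mm above the counter), so knob, plunger and jars travel round with the tray
- plunger (a joint): pull of the spring plunger, m: 0 = pin fully home in a hole, 0.009 = pin tip riding on top of the ring, 0.016 = end of travel. The spring pulls it down with 6 N at 0 and 10 N at 0.016 and is damped (40 N s/m). Let go between holes it rides on the ring and drops 9 mm by itself when pushed over a hole
- knob (a point): centre of the plunger's round black knob, which is 30 mm in diameter and 26 mm high; with the pin home the knob's centre is 92 mm, its top 105 mm and its underside 79 mm above the counter. Below it is a steel housing 22 mm in diameter down to the arm. It rises with the plunger and travels round with the tray
- pin: steel locking pin of the plunger, 8 mm in diameter with a flat end, straight below the knob. Origin: its tip, 31 mm above the counter when home and 40 mm when riding on the ring. Its play in a hole is 1.5 mm to each side along the ring. It must not be loaded with more than 30 N in any direction
- mug: white mug, 80 mm wide, 92 mm high, with a handle, standing loose on one side of the carousel, about 0.26 m from its axis; origin: centre of its underside
- bowl: white bowl, 120 mm wide, 50 mm high, standing loose on the other side of the carousel; origin: centre of its underside
- sugar_jar: sugar jar, the widest jar, 52 mm in diameter and 75 mm high, loose on the tray next to the knob, 48 mm from the axis; its top is 122 mm above the counter; origin: centre of its underside
- spice_jar_a: small spice jar, 40 mm in diameter and 60 mm high, loose on the tray's far half; its top is 107 mm above the counter; origin: centre of its underside
- spice_jar_b: second small spice jar, the same as the first, loose on the tray's far half
Mind the look-alikes: they are no part of the job. Leave any yellow look-alike of the sugar_jar alone.

How it is judged:
By the outcome, as a careful person would: the job done as asked, in the order asked, and still so for the second after the job is handed in, with the robot touching nothing.
It also fails if it takes over 50 s, if anything falls off the work surface, if the arm or the gripper's body presses on something with over 40 N, if the wrist force passes 120 N, or if a joint passes its speed limit or range.

### The arm

A 7-joint arm with a two-finger parallel gripper is mounted at the origin on the work surface. World frame = base frame: x ahead of the robot, y to its left, z up, the work surface at z = 0. Lengths are in m, angles in rad, forces in N, time in s.
With the tool pointing down it reaches from about 0.35 to 0.9 m from the base axis. Payload 8.1 kg.
Tool frame: the origin (TCP) lies on the centre line of the jaws, within the pads' length; the fingertips stand 17 mm ahead of it and the grasp point (between the pads) lies 2 mm behind it; z points along the fingers, y is the direction in which the jaws open and shut (so a half turn about z gives the same grasp; the last joint's range is limited). The gripper opens to 92 mm and grips with 3 to 60 N. Pads are 19 mm wide; open, the fingers measure 130 mm over their backs; the gripper's body (75 mm by 190 mm) begins 47 mm behind the grasp point.
Start: joints at [-1.425, 0.434, 0.025, 1.573, -0.012, 1.134, -0.075], TCP at [0.154, 0.606, 0.244] pointing down, gripper open.
Joint ranges: [-2.62, 2.62], [-0.44, 2.09], [-1.27, 1.32], [0.08, 2.57], [-1.32, 4.46], [0.12, 2], [-2.74, 2.74]. Speed limits (rad/s): [2.22, 2.22, 3.01, 3.01, 3.14, 3.14, 3.14].

### API

Orientations are given as a rotation vector (axis times angle).
In Python, from cell import arm gives the robot as it stands.
- The arm moves only by the shell command python3 -m creep 'ROWS' [FORCE]. ROWS is JSON, a list that holds one entry, the list of rows, each a list of 7 numbers: the shift along the world's x, y, z in cm, then the turn, a rotation vector about the world's x, y, z in degrees, then the opening, from -1 (shut) to 1 (fully open), so that 0 is half open. In form: [[[tx, ty, tz, ax, ay, az, jaw], ...]]. A call has 1 to 5 rows; each row is the pose to reach, as a shift and turn from the pose commanded when the call began; what a row does not reach only later rows make up. A row lasts 1/10 s, in which the tool goes at most 50 mm and 8.59 degrees, less where a joint would pass 70% of its speed; a pose out of reach is approached as far as the arm can. A call with a gripper value outside its range is refused whole. The fingers move at their own pace and stop on an object; FORCE is the grip in N (left out, the last holds). Time passes only in rows, so rows that repeat a pose let the fingers close. It gives the time, the measured TCP pose, the force and the opening at its end, in the units of the state.
- arm.observe(): the state, without advancing time (a new reading comes with each control period).
- arm.get_image(name): name is "scene" or "top" or "wrist"; returns the picture (384x512x3 uint8, red, green, blue); there is no depth.
- arm.camera_model(name): a dict with "vfov" (degrees; the focal length in pixels is half the picture's height over the tangent of half this angle, whatever the lens; pixels are square), "cx", "cy" (the principal point, pixels), "k1" (the pictures are not rectified: a ray, as slopes to the right and down, at radius r is drawn at 1 + k1 r^2 times it, then the intrinsics apply), "cam_to_world" (4x4, takes a point from camera to world coordinates); the wrist camera has in their place "T_tool_cam" (4x4, takes a point from camera to tool coordinates, whose origin is the TCP and whose axes are the flange's). Camera axes: x right, y down, z forward; pixel columns grow to the right and rows downward; lengths in m; the calibration is good to about 2 mm. A picture is of the moment at which its call begins: read the wrist's pose just before it. camera_model takes no time and is no camera call.
- arm.sign_off(): hands the job in, once; it reports no verdict.
The state is a dict: "clock": time; "joints": joint angles; "dq": joint speeds; "joint_efforts": joint torques, N m; "position": TCP position; "ee_rot": TCP orientation; "force": force on the tool from outside, world axes, zero at the start; "ft_torque": the same for the moment, N m; "width": opening from 0.0 (shut) to 1.0 (fully open).
Only numpy, scipy, OpenCV 4.12 (cv2) and the standard library are available. Lean on these libraries where they do the work, as an engineer would, in place of code of your own. Each camera call takes 0.05 s, during which the arm holds its last target.

## Working session

There is one attempt and no reset: what is moved stays moved. The work goes in short steps, Python scripts to look and compute and a shell command to move; the robot and the scene stay as the last step left them, time stands still between calls to the robot, and variables do not carry over. Pictures are saved under pics/ and viewed, and the job is handed in when it is done.

```bash
ls; mkdir -p pics; python3 - <<'E'
from cell import arm
import cv2,numpy as np
print(arm.observe())
for n in ("scene","top","wrist"):
    im=arm.get_image(n); cv2.imwrite(f"pics/{n}0.png",im[:,:,::-1])
    print(n,arm.camera_model(n))
E
```

```text
pics
{'clock': 0.0, 'joints': array([-1.42462502,  0.43524451,  0.02497436,  1.5740875 , -0.01159318,
        1.1340083 , -0.07506575]), 'dq': array([-0.00076292,  0.00081274,  0.00082003, -0.00070437, -0.00013011,
       -0.0006804 , -0.00094599]), 'joint_efforts': array([-3.67317316e-04, -6.67855024e+01,  9.84519124e-01, -3.14456785e+01,
       -6.06403663e-02,  4.28432319e-02,  1.80010989e-04]), 'position': array([0.15382003, 0.60527544, 0.24293532]), 'ee_rot': array([-3.89808961e-01, -3.11726689e+00,  2.51649496e-03]), 'force': array([ 0.03532896,  0.54540099, -0.547964  ]), 'ft_torque': array([-0.01606221, -0.02052596, -0.00115556]), 'width': 1.00062107499064}
scene {'vfov': 52.404624894571285, 'cx': 250.8667304544857, 'cy': 189.55613332277522, 'k1': -0.10862067255753924, 'cam_to_world': array([[ 0.85423624,  0.44692102, -0.26559754,  0.79897707],
       [ 0.51980913, -0.7255103 ,  0.45103577, -0.41119363],
       [ 0.00888361, -0.52335113, -0.85207082,  0.93785111],
       [ 0.        ,  0.        ,  0.        ,  1.        ]])}
top {'vfov': 44.011429678509444, 'cx': 249.5629581
[... 190 characters left out ...]
2.21736101e-04,  8.12195735e-03,
         3.88992632e-02],
       [-7.94999927e-03, -1.79641353e-01, -9.83700047e-01,
         1.40914429e+00],
       [ 0.00000000e+00,  0.00000000e+00,  0.00000000e+00,
         1.00000000e+00]])}
wrist {'vfov': 61.42489916378013, 'cx': 252.44296776718875, 'cy': 185.31575023133013, 'k1': -0.09415160743806755, 'T_tool_cam': array([[-2.20401304e-04, -9.63494764e-01, -2.67727082e-01,
         7.15229424e-02],
       [ 9.99999485e-01, -4.77630103e-04,  8.95661773e-04,
         1.15453732e-03],
       [-9.90839943e-04, -2.67726747e-01,  9.63494373e-01,
        -1.42242279e-01],
       [ 0.00000000e+00,  0.00000000e+00,  0.00000000e+00,
         1.00000000e+00]])}
```

View pics/scene0.png

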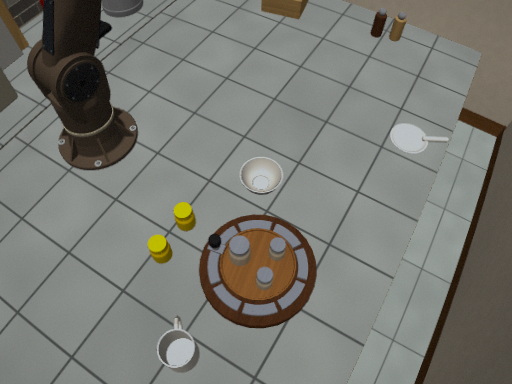

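View pics/top0.png

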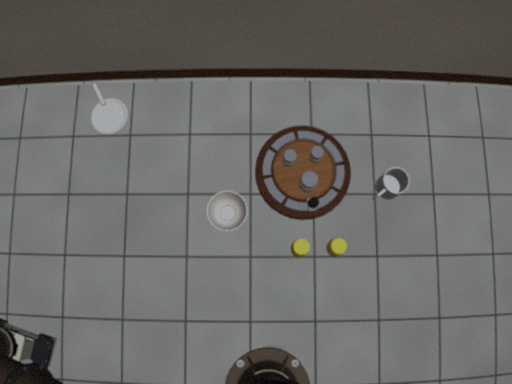

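View pics/wrist0.png

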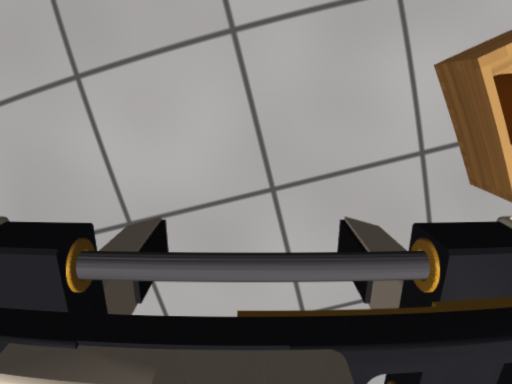

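Scene view: knob at about (214,241), sugar jar at (240,249), mug at (177,348), bowl at (261,175), and two yellow look-alikes at (184,215) and (159,248). Top view: carousel centre at about (303,172), knob (313,202), mug (394,182) on the world −y side. Next I'll measure these.

```bash
cat > h.py <<'E'
import numpy as np, cv2
from cell import arm
from scipy.spatial.transform import Rotation as R
def cam(n,obs=None):
    m=arm.camera_model(n); f=192/np.tan(np.radians(m['vfov']/2))
    if n=='wrist':
        T=np.eye(4);T[:3,:3]=R.from_rotvec(obs['ee_rot']).as_matrix();T[:3,3]=obs['position'];T=T@m['T_tool_cam']
    else: T=m['cam_to_world']
    K=np.array([[f,0,m['cx']],[0,f,m['cy']],[0,0,1]]); D=np.array([m['k1'],0,0,0,0.])
    return K,D,T
def ray(c,px):
    K,D,T=c; u=cv2.undistortPoints(np.array(px,float).reshape(-1,1,2),K,D).reshape(-1,2)
    d=np.c_[u,np.ones(len(u))]@T[:3,:3].T
    return T[:3,3],d
def plane(c,px,z):
    o,d=ray(c,px); return o+d*((z-o[2])/d[:,2])[:,None]
def proj(c,P):
    K,D,T=c; Ti=np.linalg.inv(T); 
    return cv2.projectPoints(np.array(P,float).reshape(-1,1,3),cv2.Rodrigues(Ti[:3,:3])[0],Ti[:3,3],K,D)[0].reshape(-1,2)
E
python3 - <<'E'
import cv2
a=cv2.imread('pics/top0.png')[115:230,245:420]; cv2.imwrite('pics/top0c.png',cv2.resize(a,None,fx=4.5,fy=4.5,interpolation=cv2.INTER_CUBIC))
a=cv2.imread('pics/scene0.png')[205:330,140:320]; cv2.imwrite('pics/scene0c.png',cv2.resize(a,None,fx=4.4,fy=4.4,interpolation=cv2.INTER_CUBIC))
E
```

```text
(no output)
```

View pics/top0c.png

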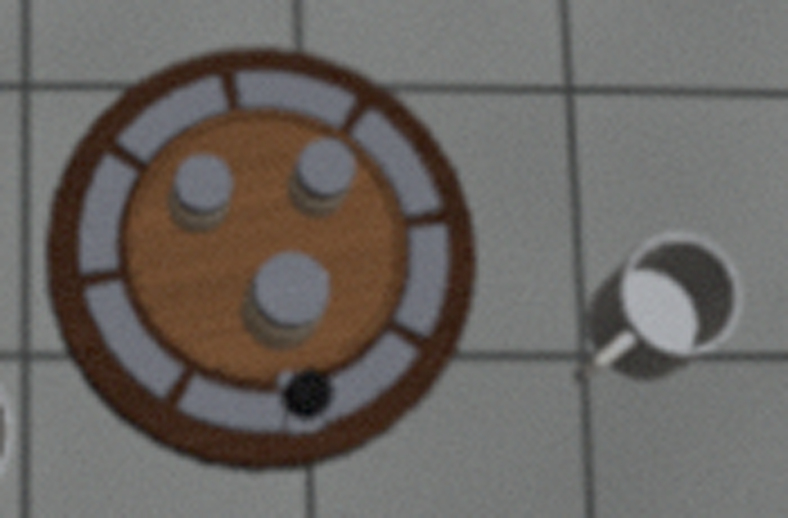

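View pics/scene0c.png

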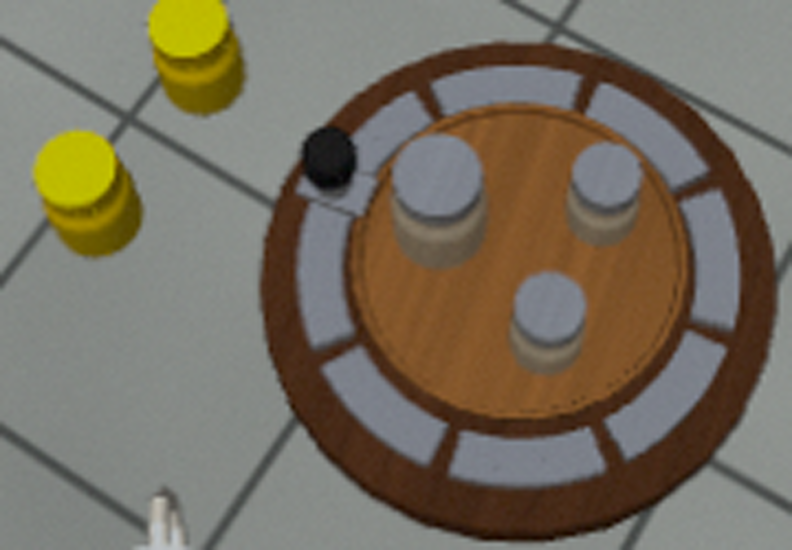

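Top crop: the next hole on the mug side is the gap at full-picture (335.7,190.1). In the scene picture it is at (215.5,284.5). The knob is the only black one.

```bash
python3 - <<'E'
from h import *
for n,kn,su,ho,mug,bowl,ye in (("top",(313,202),(309.3,179.5),(335.7,190.1),(396,181),(227,211),[(301,247),(338.5,246.5)]),("scene",(214.3,240.5),(239.5,245),(215.5,284.5),(176,349),(261,175),[(183.5,210),(158,242)])):
    c=cam(n); im=cv2.imread(f'pics/{n}0.png'); hsv=cv2.cvtColor(im,cv2.COLOR_BGR2HSV)
    # wooden mask -> base outline
    m=((hsv[...,1]>90)&(hsv[...,0]<20)).astype(np.uint8)
    m=cv2.morphologyEx(m,cv2.MORPH_CLOSE,np.ones((3,3)))
    cs,_=cv2.findContours(m,cv2.RETR_EXTERNAL,cv2.CHAIN_APPROX_NONE)
    pt=(303,172) if n=='top' else (258,268)
    k=[q for q in cs if cv2.pointPolygonTest(q,pt,False)>0 and cv2.contourArea(q)<40000]
    q=cv2.convexHull(k[0]).reshape(-1,2); P=plane(c,q,0.03)[:,:2]
    A=np.c_[2*P,np.ones(len(P))]; s=np.linalg.lstsq(A,(P**2).sum(1),rcond=None)[0]; print(n,'base c',s[:2],'r',np.sqrt(s[2]+s[0]**2+s[1]**2))
    # black knob
    bm=((hsv[...,2]<45)).astype(np.uint8); nn,l,st,ce=cv2.connectedComponentsWithStats(bm)
    i=min(range(1,nn),key=lambda i:np.hypot(*(ce[i]-kn))); print('blob',ce[i],st[i])
    print('knob',plane(c,[kn,ce[i]],0.10)); print('sugar top',plane(c,[su],.122)); print('hole',plane(c,[ho],.04)); print('mug',plane(c,[mug],.092)); print('bowl',plane(c,[bowl],.05)); print('yel',plane(c,ye,.075))
E
```

```text
top base c [ 0.64049845 -0.10840886] r 0.14147359714534896
blob [312.97368421 202.05263158] [308 198  10  10  76]
knob [[ 0.53353152 -0.12845699  0.1       ]
 [ 0.53338123 -0.12837927  0.1       ]]
sugar top [[ 0.59322118 -0.11678344  0.122     ]]
hole [[ 0.5803407  -0.20461864  0.04      ]]
mug [[ 0.59681292 -0.37367043  0.092     ]]
bowl [[0.51609065 0.1155383  0.05      ]]
yel [[ 0.40930304 -0.09512068  0.075     ]
 [ 0.41022906 -0.20174662  0.075     ]]
scene base c [ 0.64465528 -0.11166366] r 0.14364208508277918
blob [214.30656934 240.65693431] [209 234  12  14 137]
knob [[ 0.53767902 -0.1318786   0.1       ]
 [ 0.53791583 -0.13220231  0.1       ]]
sugar top [[ 0.59926847 -0.11850376  0.122     ]]
hole [[ 0.58481637 -0.2046746   0.04      ]]
mug [[ 0.60467434 -0.37540908  0.092     ]]
bowl [[0.52153768 0.11322551 0.05      ]]
yel [[ 0.41695014 -0.0950814   0.075     ]
 [ 0.41653857 -0.19859422  0.075     ]]
```

Both views agree to about 5 mm. The base centre is (0.6425,-0.110) and the knob (0.5355,-0.130), which gives a radius of 109 mm (expected 110). The next hole is near (0.583,-0.205), about 47° round. The mug is on the −y side, so the tray turns positive.

Candidates for the knob: the black blob at top (313,202) / scene (214,241) is the only one. For the sugar jar: the grey-lidded wide jar at top (309,180), with yellow look-alikes at (301,247) and (338,246). The crops above confirm the knob is on the arm next to the wide grey-lidded jar.

Now I'll move to a viewing pose.

```bash
python3 -m creep '[[[1.98,-3.78,0,0,0,-7.7,1],[3.96,-7.56,0,0,0,-15.4,1],[5.94,-11.34,0,0,0,-23.1,1],[7.92,-15.12,0,0,0,-30.8,1],[9.9,-18.9,0,0,0,-38.5,1]]]'; python3 -m creep '[[[1.98,-3.78,0,0,0,-7.7,1],[3.96,-7.56,0,0,0,-15.4,1],[5.94,-11.34,0,0,0,-23.1,1],[7.92,-15.12,0,0,0,-30.8,1],[9.9,-18.9,0,0,0,-38.5,1]]]'
```

```text
clock: 0.65
position: [0.2534, 0.415, 0.2436]
ee_rot: [-1.404, -2.811, 0.0]
force: [0.0, 0.4, 0.8]
width: 1.001
clock: 1.15
position: [0.3523, 0.2261, 0.2438]
ee_rot: [-2.251, -2.191, -0.0]
force: [1.0, 0.5, -0.7]
width: 0.998
```

```bash
python3 -m creep '[[[1.98,-3.78,0,0,0,-7.7,1],[3.96,-7.56,0,0,0,-15.4,1],[5.94,-11.34,0,0,0,-23.1,1],[7.92,-15.12,0,0,0,-30.8,1],[9.9,-18.9,0,0,0,-38.5,1]]]'; python3 -m creep '[[[1.98,-3.78,0,0,0,-7.7,1],[3.96,-7.56,0,0,0,-15.4,1],[5.94,-11.34,0,0,0,-23.1,1],[7.92,-15.12,0,0,0,-30.8,1],[9.9,-18.9,0,0,0,-38.5,1]]]'; python3 -m creep '[[[0,0,0,0,0,0,1],[0,0,0,0,0,0,1]]]'
python3 - <<'E'
from h import *
o=arm.observe(); np.set_printoptions(precision=4,suppress=True)
im=arm.get_image('wrist')[:,:,::-1]; cv2.imwrite('pics/w1.png',im); c=cam('wrist',o)
np.savez('pics/w1.npz',p=o['position'],r=o['ee_rot'])
print(o['position'],o['ee_rot'],o['joints'],proj(c,[[.5355,-.13,.1],[.583,-.205,.04]]))
E
```

```text
clock: 1.65
position: [0.4513, 0.0372, 0.2439]
ee_rot: [-2.848, -1.326, -0.001]
force: [0.6, 0.0, 0.9]
width: 0.997
clock: 2.15
position: [0.5505, -0.1516, 0.2436]
ee_rot: [-3.126, -0.314, 0.0]
force: [0.5, 0.9, -0.8]
width: 1.001
clock: 2.35
position: [0.5496, -0.1512, 0.2432]
ee_rot: [3.125, 0.319, -0.002]
force: [-0.8, 1.4, -0.7]
width: 1.0
[ 0.5496 -0.1512  0.2432] [ 3.1248  0.3189 -0.0021] [-0.4329  0.4346  0.8675  1.7579 -0.3635  1.12   -0.8167] [[227.8203 188.6677]
 [308.5696 145.1804]]
```

View pics/w1.png

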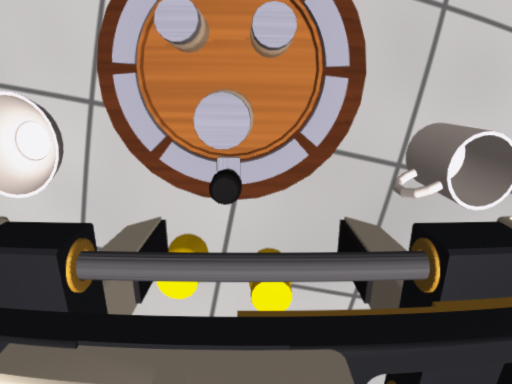

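Wrist view: knob at (226,187), next-hole gap at about (308,143), mug at (470,168), bowl at (25,145), yellow jars at (183,270) and (270,285). All match the predictions within 2 px. Next I'll refine.

```bash
cat > m.py <<'E'
from h import *
def meas(name):
    np.set_printoptions(precision=4,suppress=True)
    z=np.load(f'pics/{name}.npz'); c=cam('wrist',dict(position=z['p'],ee_rot=z['r']))
    im=cv2.imread(f'pics/{name}.png'); hsv=cv2.cvtColor(im,cv2.COLOR_BGR2HSV); return z,c,im,hsv
E
python3 - <<'E'
from m import *
z,c,im,hsv=meas('w1')
K,W=(226,187),None
m=((hsv[...,2]<40)).astype(np.uint8); m[215:]=0; n,l,st,ce=cv2.connectedComponentsWithStats(m)
i=min(range(1,n),key=lambda i:np.hypot(*(ce[i]-K))); print(ce[i],st[i],plane(c,[ce[i]],.1),plane(c,[ce[i]],.098))
# ring lilac mask on plane z=.04 -> polar
g=((hsv[...,0]>105)&(hsv[...,0]<135)&(hsv[...,1]>15)&(hsv[...,2]>120)).astype(np.uint8)
# base outline
w=((hsv[...,1]>110)&((hsv[...,0]<20))).astype(np.uint8); w[215:]=0
cs,_=cv2.findContours(w,cv2.RETR_EXTERNAL,cv2.CHAIN_APPROX_NONE); q=cv2.convexHull(max(cs,key=cv2.contourArea)).reshape(-1,2); q=q[(q[:,1]>5)&(q[:,1]<200)]
P=plane(c,q,.03)[:,:2]; A=np.c_[2*P,np.ones(len(P))]; s=np.linalg.lstsq(A,(P**2).sum(1),rcond=None)[0]; C=s[:2]; print('C',C,np.sqrt(s[2]+C@C))
# sample along ring
def gaps(C):
    for r in (.102,.106,.110,.114,.118):
        th=np.radians(np.arange(150,290,.25)); X=np.c_[C[0]+r*np.cos(th),C[1]+r*np.sin(th),.04*np.ones_like(th)]
        uv=proj(c,X).astype(np.float32); v=cv2.remap(im,uv[:,0].copy(),uv[:,1].copy(),cv2.INTER_LINEAR).reshape(-1,3).astype(float)
        d=v[:,2]-v[:,0] # R-B : wood positive
        b=d>0; e=np.flatnonzero(np.diff(b.astype(int))); print(r,np.degrees(th[e]))
gaps(C)
cv2.imwrite('pics/w1c.png',cv2.resize(im[60:215,90:380],None,fx=2.7,fy=2.7,interpolation=cv2.INTER_CUBIC))
E
```

```text
[225.2272 186.4748] [209 170  32  34 832] [[ 0.5371 -0.1273  0.1   ]] [[ 0.5365 -0.1272  0.098 ]]
C [ 0.6437 -0.1069] 0.14305462602192262
0.102 [151.5  234.75 240.5  277.5  282.75]
0.106 [151.5  234.75 240.5  277.25 283.  ]
0.11 [151.5  187.5  187.75 189.5  189.75 190.   190.5  192.25 193.   234.5
 240.5  277.25 283.  ]
0.114 [151.5  182.75 183.25 185.75 186.5  186.75 188.   188.75 189.5  192.25
 193.   193.25 193.5  234.75 240.5  277.25 283.  ]
0.118 [151.75 183.5  191.75 193.   193.25 193.75 195.   234.5  240.5  277.25
 283.  ]
```

View pics/w1c.png

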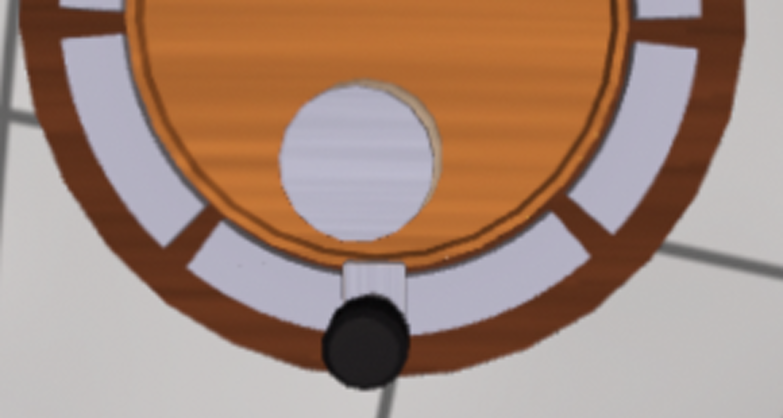

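```bash
python3 - <<'E'
from m import *
z,c,im,hsv=meas('w1'); C=np.array([.6437,-.1069])
f=lambda x,y:(x/2.7+90,y/2.7+60)
for nm,p,h in (('knobtop',f(366,352),.105),('armL',f(343,280),.06),('armR',f(405,280),.06),('armL2',f(343,266),.06),('armR2',f(405,266),.06),('sugar',f(357,163),.122)):
    P=plane(c,[p],h)[0]; d=P[:2]-C; print(nm,P,np.hypot(*d),np.degrees(np.arctan2(d[1],d[0]))%360)
E
```

```text
knobtop [ 0.535  -0.1284  0.105 ] 0.11079977511253002 191.17843726755095
armL [ 0.5476 -0.1135  0.06  ] 0.09636961840759303 183.92278593966924
armR [ 0.5523 -0.1366  0.06  ] 0.09611092464664853 198.00660864594724
armL2 [ 0.5529 -0.1125  0.06  ] 0.09099140080425085 183.5591585762831
armR2 [ 0.5576 -0.1356  0.06  ] 0.09074879240081782 198.41793937088443
sugar [ 0.5974 -0.1155  0.122 ] 0.04712735220393852 190.57016177669786
```

Home azimuth is about 191.0°, the next hole about 237.6° (gap width 11 mm), so the turn is about +46.6°. The sugar jar's radius is 47 mm against 48 expected. Now I'll go above the knob.

```bash
python3 -m creep '[[[-0.5,0.8,-2.5,0,0,-0.3,1],[-1,1.6,-5,0,0,-0.6,1],[-1.4,2.3,-8.3,0,0,-0.6,1],[-1.4,2.3,-8.3,0,0,-0.6,1],[-1.4,2.3,-8.3,0,0,-0.6,1]]]'
python3 - <<'E'
from h import *
o=arm.observe(); np.set_printoptions(precision=4,suppress=True)
im=arm.get_image('wrist')[:,:,::-1]; cv2.imwrite('pics/w2.png',im); c=cam('wrist',o)
np.savez('pics/w2.npz',p=o['position'],r=o['ee_rot'])
print(o['position'],o['ee_rot'],proj(c,[[.5355,-.1281,.105]]))
E
```

```text
clock: 2.9
position: [0.5358, -0.1263, 0.1613]
ee_rot: [-3.126, -0.308, 0.001]
force: [-0.0, -1.7, 0.8]
width: 0.999
[ 0.5358 -0.1263  0.1613] [-3.1259 -0.3081  0.0008] [[256.7656 212.5545]]
```

View pics/w2.png

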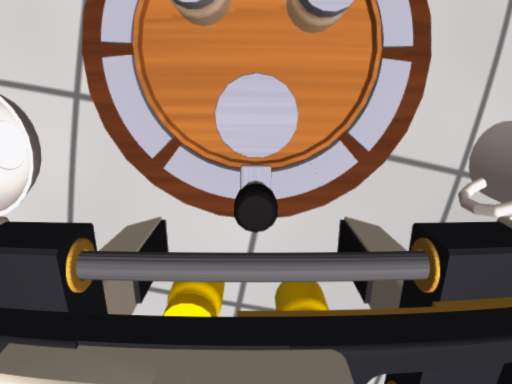

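```bash
python3 -m creep '[[[0,0,0,0,0,0,1],[0,0,0,0,0,0,1]]]'
python3 - <<'E'
from m import *
z,c,im,hsv=meas('w2')
m=((hsv[...,2]<45)).astype(np.uint8); m[232:]=0; n,l,st,ce=cv2.connectedComponentsWithStats(m)
i=min(range(1,n),key=lambda i:np.hypot(*(ce[i]-(256,207)))); print(ce[i],st[i])
w=((hsv[...,1]>110)&((hsv[...,0]<20))).astype(np.uint8); w[222:]=0
cs,_=cv2.findContours(w,cv2.RETR_EXTERNAL,cv2.CHAIN_APPROX_NONE); q=cv2.convexHull(max(cs,key=cv2.contourArea)).reshape(-1,2); q=q[(q[:,1]>5)&(q[:,1]<215)]
P=plane(c,q,.03)[:,:2]; A=np.c_[2*P,np.ones(len(P))]; s=np.linalg.lstsq(A,(P**2).sum(1),rcond=None)[0]; C=s[:2]; print('C',C,np.sqrt(s[2]+C@C))
for r in (.102,.106,.114,.118):
    th=np.radians(np.arange(140,290,.25)); X=np.c_[C[0]+r*np.cos(th),C[1]+r*np.sin(th),.04*np.ones_like(th)]
    uv=proj(c,X).astype(np.float32); v=cv2.remap(im,uv[:,0].copy(),uv[:,1].copy(),cv2.INTER_LINEAR).reshape(-1,3).astype(float)
    b=v[:,2]-v[:,0]>0; e=np.flatnonzero(np.diff(b.astype(int))); print(r,np.degrees(th[e]))
for p in ((256.5,210),(256,209)):
    P=plane(c,[p],.105)[0]; d=P[:2]-C; print('knob',P,np.hypot(*d),np.degrees(np.arctan2(d[1],d[0]))%360)
print(arm.observe()['position'],arm.observe()['force'])
cv2.imwrite('pics/w2c.png',cv2.resize(im[150:240,190:330],None,fx=5,fy=5,interpolation=cv2.INTER_CUBIC))
E
```

```text
clock: 3.15
position: [0.5368, -0.1277, 0.1621]
ee_rot: [3.126, 0.305, 0.003]
force: [0.2, -0.2, -0.1]
width: 1.003
[255.1395 207.2176] [ 234  183   43   49 1627]
C [ 0.6437 -0.107 ] 0.14326065610723393
0.102 [146.   151.5  234.75 240.   277.5  282.75]
0.106 [146.   151.5  190.25 190.75 234.75 240.25 277.5  282.75]
0.114 [146.   151.5  186.25 186.5  187.   187.5  191.5  192.   192.5  193.
 194.75 195.5  234.75 240.25 277.25 283.  ]
0.118 [145.75 151.5  183.75 184.   186.75 187.   187.75 188.   188.25 188.5
 189.75 190.   190.25 190.75 191.75 192.   193.   193.5  194.25 194.5
 195.25 195.75 196.25 196.75 234.5  240.25 277.25 283.  ]
knob [ 0.5372 -0.1276  0.105 ] 0.1084335704588661 190.94808130828835
knob [ 0.5378 -0.1271  0.105 ] 0.10774538040874686 190.77186335343566
[ 0.5368 -0.1277  0.1621] [ 0.161  -0.2033 -0.0889]
```

View pics/w2c.png

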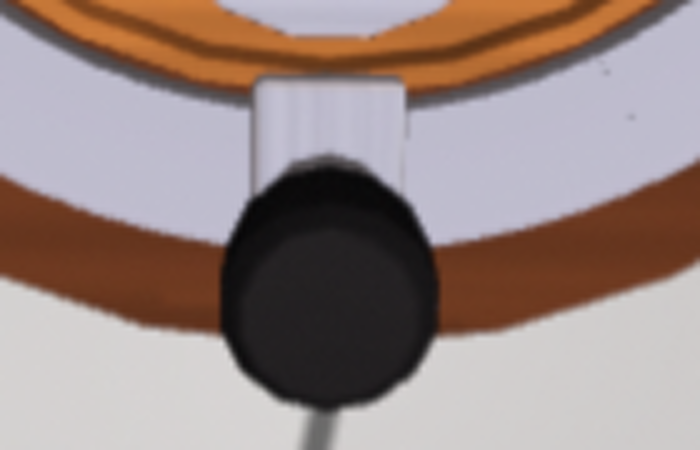

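```bash
python3 - <<'E'
from m import *
z,c,im,hsv=meas('w2')
Rm=R.from_rotvec(z['r']).as_matrix(); print(Rm); print(z['p'])
P=plane(c,[(255.8,209.8)],.102)[0]; print(P, Rm.T@(P-z['p']))
ps=[]
E
for i in 1 2 3; do python3 -m creep '[[[0,0,0,0,0,0,1]]]'; done; python3 - <<'E'
from h import *
o=arm.observe()
im=arm.get_image('wrist')[:,:,::-1]; cv2.imwrite('pics/w3.png',im); np.savez('pics/w3.npz',p=o['position'],r=o['ee_rot'])
from m import meas
z,c,im,hsv=meas('w3')
m=((hsv[...,2]<45)).astype(np.uint8); m[232:]=0; n,l,st,ce=cv2.connectedComponentsWithStats(m)
i=min(range(1,n),key=lambda i:np.hypot(*(ce[i]-(256,207)))); print(ce[i],st[i]); Rm=R.from_rotvec(z['r']).as_matrix(); print(Rm)
P=plane(c,[(ce[i][0],210)],.102)[0];print(P, Rm.T@(P-z['p']),z['p'])
E
```

```text
[[ 0.9808  0.1952 -0.0006]
 [ 0.1952 -0.9808  0.0005]
 [-0.0005 -0.0006 -1.    ]]
[ 0.5358 -0.1263  0.1613]
[ 0.5362 -0.1273  0.102 ] [0.0002 0.0012 0.0593]
clock: 3.25
position: [0.5364, -0.1275, 0.1615]
ee_rot: [3.127, 0.305, 0.002]
force: [1.0, -0.1, -0.8]
width: 1.0
clock: 3.35
position: [0.5361, -0.1274, 0.1611]
ee_rot: [3.127, 0.305, 0.001]
force: [0.4, 0.5, 0.6]
width: 1.0
clock: 3.45
position: [0.536, -0.1273, 0.1609]
ee_rot: [3.127, 0.305, 0.0]
force: [-0.3, 0.3, -0.0]
width: 0.999
[253.5389 207.3631] [ 232  183   44   49 1644]
[[ 0.9812  0.1931  0.0002]
 [ 0.1931 -0.9812  0.    ]
 [ 0.0002  0.     -1.    ]]
[ 0.5361 -0.127   0.102 ] [ 0.0002 -0.0003  0.0589] [ 0.536  -0.1273  0.1609]
```

```bash
python3 - <<'E'
from m import *
for _ in range(2):
    m=arm.camera_model('wrist'); print(m['T_tool_cam'],m['cx'],m['cy'],m['vfov'])
z,c,im,hsv=meas('w3')
print(ray(c,[(253.54,210)]), c[2])
E
```

```text
[[-2.19546299e-04 -9.63990942e-01 -2.65934984e-01  7.25617919e-02]
 [ 9.99999812e-01 -5.95524880e-05 -6.09691122e-04 -9.23296075e-04]
 [ 5.71899629e-04 -2.65935067e-01  9.63990774e-01 -1.42241121e-01]
 [ 0.00000000e+00  0.00000000e+00  0.00000000e+00  1.00000000e+00]] 252.44296776718875 185.31575023133013 61.42489916378013
[[-2.19546299e-04 -9.63990942e-01 -2.65934984e-01  7.25617919e-02]
 [ 9.99999812e-01 -5.95524880e-05 -6.09691122e-04 -9.23296075e-04]
 [ 5.71899629e-04 -2.65935067e-01  9.63990774e-01 -1.42241121e-01]
 [ 0.00000000e+00  0.00000000e+00  0.00000000e+00  1.00000000e+00]] 252.44296776718875 185.31575023133013 61.42489916378013
(array([ 0.607 , -0.1124,  0.3031]), array([[-0.3325, -0.0683, -0.9437]])) [[ 0.1929 -0.9459 -0.2609  0.607 ]
 [-0.9812 -0.1861 -0.0507 -0.1124]
 [-0.0006  0.2658 -0.964   0.3031]
 [ 0.      0.      0.      1.    ]]
```

The calibration shifts by about 2 mm from call to call, so I centre by the jaws instead. The pads' inner edges at columns 166 and 340 give a midpoint of 253, and the knob is at column 253.5, so it is centred. Descending in two stages.

```bash
python3 -m creep '[[[0,0,-2,0,0,0,1],[0,0,-4,0,0,0,0.6],[0,0,-5.5,0,0,0,0.3],[0,0,-6.7,0,0,0,0.1],[0,0,-6.7,0,0,0,0]]]' 5
python3 -m creep '[[[0,0,0,0,0,0,0],[0,0,0,0,0,0,0]]]'
python3 - <<'E'
from h import *
o=arm.observe()
im=arm.get_image('wrist')[:,:,::-1]; cv2.imwrite('pics/w4.png',im); np.savez('pics/w4.npz',p=o['position'],r=o['ee_rot'])
s=arm.get_image('scene')[:,:,::-1]; cv2.imwrite('pics/s4.png',cv2.resize(s[170:330,120:330],None,fx=3.6,fy=3.6,interpolation=cv2.INTER_CUBIC))
E
```

```text
clock: 4.0
position: [0.5351, -0.1271, 0.0924]
ee_rot: [-3.126, -0.305, 0.004]
force: [-0.2, 0.7, 1.0]
width: 0.699
clock: 4.2
position: [0.5364, -0.1275, 0.0944]
ee_rot: [3.126, 0.305, 0.002]
force: [0.3, -0.2, -0.3]
width: 0.532
```

View pics/w4.png

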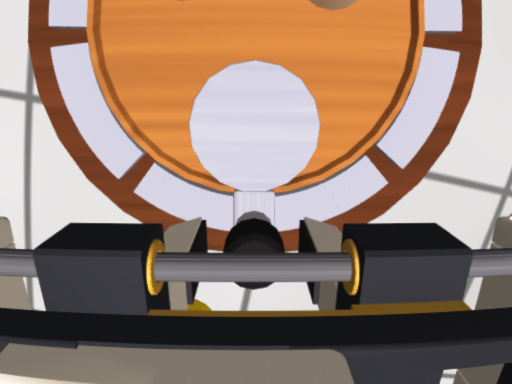

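View pics/s4.png

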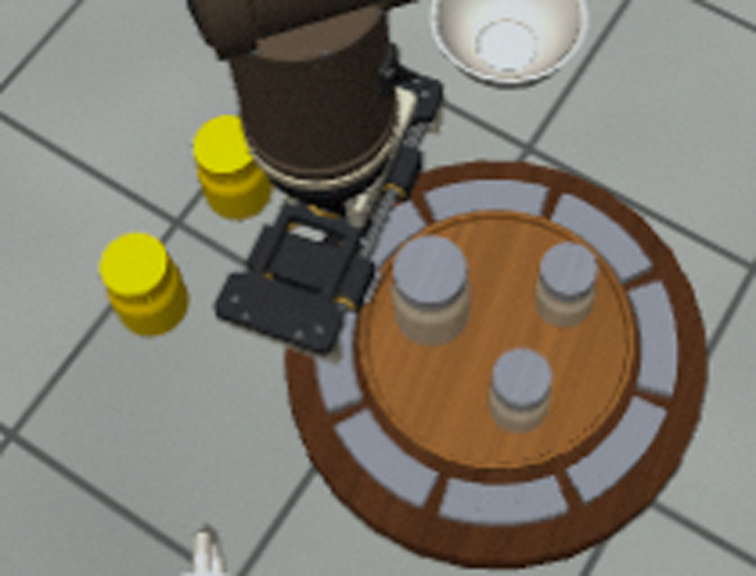

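The knob sits at columns 224–284 (centre 254) and the pads at 207/299 (mid 253), so it is centred. The jars stand and the yellow jars are clear. Closing lightly.

```bash
python3 -m creep '[[[0,0,0,0,0,0,-0.3],[0,0,0,0,0,0,-0.3],[0,0,0,0,0,0,-0.3],[0,0,0,0,0,0,-0.5],[0,0,0,0,0,0,-0.6]]]' 5;  python3 -m creep '[[[0,0,0,0,0,0,-1],[0,0,0,0,0,0,-1],[0,0,0,0,0,0,-1]]]' 5
```

```text
clock: 4.8
position: [0.5359, -0.1273, 0.0938]
ee_rot: [3.127, 0.305, 0.0]
force: [-0.9, -0.5, 1.4]
width: 0.327
clock: 5.1
position: [0.536, -0.1273, 0.0938]
ee_rot: [3.127, 0.305, 0.0]
force: [-0.3, -0.6, 1.7]
width: 0.32
```

```bash
python3 -m creep '[[[0,0,0,0,0,0,-1],[0,0,0,0,0,0,-1],[0,0,0,0,0,0,-1]]]' 25; python3 -m creep '[[[0,0,0.2,0,0,0,-1],[0,0,0.45,0,0,0,-1],[0,0,0.7,0,0,0,-1],[0,0,0.95,0,0,0,-1],[0,0,1.25,0,0,0,-1]]]'; python3 -m creep '[[[0,0,0,0,0,0,-1],[0,0,0,0,0,0,-1],[0,0,0,0,0,0,-1]]]'
python3 - <<'E'
from h import *
o=arm.observe()
im=arm.get_image('wrist')[:,:,::-1]; cv2.imwrite('pics/w5.png',im); np.savez('pics/w5.npz',p=o['position'],r=o['ee_rot']); print(o['position'],o['force'])
E
```

```text
clock: 5.4
position: [0.5359, -0.1273, 0.0938]
ee_rot: [3.127, 0.305, 0.0]
force: [-0.6, 0.2, 3.1]
width: 0.313
clock: 5.9
position: [0.5359, -0.1271, 0.1062]
ee_rot: [3.127, 0.305, -0.0]
force: [4.2, -1.2, -10.8]
width: 0.319
clock: 6.2
position: [0.5359, -0.1271, 0.1062]
ee_rot: [-3.127, -0.305, 0.0]
force: [2.5, -0.7, -10.0]
width: 0.314
[ 0.53592206 -0.127103    0.10618921] [ 2.52036522 -0.6973929  -9.96862951]
```

View pics/w5.png

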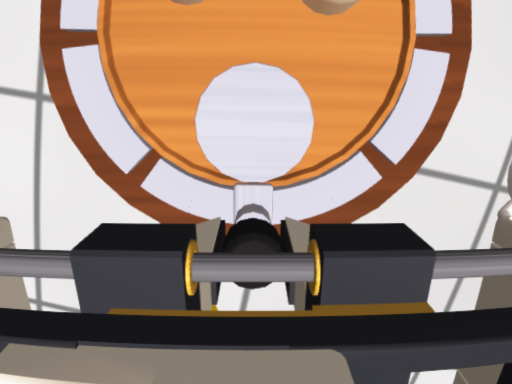

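Lifted 12.4 mm, with about −10 N vertical, which fits the spring (expected 9.1 N). Now I'll compute the arc table.

```bash
python3 - <<'E'
import numpy as np
v0=np.array([-.1079,-.0205])
def rot(t): c,s=np.cos(np.radians(t)),np.sin(np.radians(t)); return np.array([[c,-s],[s,c]])
def seg(a,ths): print([(t-a,*np.round(100*(rot(t)@v0-rot(a)@v0),2)) for t in ths])
seg(0,[1.5,4,7,10,13]); seg(13,[16,19,22,25,28]); seg(28,[31,34,37,39,40])
E
```

```text
[(1.5, np.float64(0.06), np.float64(-0.28)), (4, np.float64(0.17), np.float64(-0.75)), (7, np.float64(0.33), np.float64(-1.3)), (10, np.float64(0.52), np.float64(-1.84)), (13, np.float64(0.74), np.float64(-2.37))]
[(3, np.float64(0.25), np.float64(-0.52)), (6, np.float64(0.52), np.float64(-1.03)), (9, np.float64(0.82), np.float64(-1.52)), (12, np.float64(1.14), np.float64(-1.99)), (15, np.float64(1.49), np.float64(-2.45))]
[(3, np.float64(0.37), np.float64(-0.44)), (6, np.float64(0.77), np.float64(-0.86)), (9, np.float64(1.18), np.float64(-1.26)), (11, np.float64(1.47), np.float64(-1.51)), (12, np.float64(1.62), np.float64(-1.63))]
```

```bash
python3 -m creep '[[[0.06,-0.28,0,0,0,1.5,-1],[0.17,-0.75,0,0,0,4,-1],[0.33,-1.3,0,0,0,7,-1],[0.52,-1.84,0,0,0,10,-1],[0.74,-2.37,0,0,0,13,-1]]]'
```

```text
clock: 6.75
position: [0.543, -0.1509, 0.106]
ee_rot: [-3.07, -0.662, 0.001]
force: [1.9, 1.3, -8.4]
width: 0.317
```

```bash
python3 -m creep '[[[0.25,-0.52,0,0,0,3,-1],[0.52,-1.03,0,0,0,6,-1],[0.82,-1.52,0,0,0,9,-1],[1.14,-1.99,0,0,0,12,-1],[1.49,-2.45,0,0,0,15,-1]]]'; python3 -m creep '[[[0.37,-0.44,0,0,0,3,-1],[0.77,-0.86,0,0,0,6,-1],[1.18,-1.26,0,0,0,9,-1],[1.47,-1.51,0,0,0,11,-1],[1.62,-1.63,0,0,0,12,-1]]]';  python3 -m creep '[[[0,0,0,0,0,0,-1],[0,0,0,0,0,0,-1]]]'
python3 - <<'E'
from h import *
o=arm.observe()
im=arm.get_image('wrist')[:,:,::-1]; cv2.imwrite('pics/w6.png',im); np.savez('pics/w6.npz',p=o['position'],r=o['ee_rot']); print(o['position'],o['ee_rot'],o['force'],o['joints'])
E
```

```text
clock: 7.25
position: [0.5575, -0.1753, 0.1058]
ee_rot: [-2.957, -1.057, 0.002]
force: [1.0, 1.1, -8.8]
width: 0.315
clock: 7.75
position: [0.5734, -0.1917, 0.1056]
ee_rot: [-2.831, -1.358, 0.003]
force: [-0.2, 1.0, -8.6]
width: 0.317
clock: 7.95
position: [0.5736, -0.1918, 0.1059]
ee_rot: [-2.834, -1.355, 0.002]
force: [-0.6, 0.3, -8.9]
width: 0.317
[ 0.5736309  -0.19175562  0.10585097] [-2.83355318e+00 -1.35501067e+00  1.93581786e-03] [-0.61666749  0.34317014 -8.8633647 ] [-0.12795667  0.58937835  0.53619311  1.80430489 -0.38537278  0.85491572
 -0.08719773]
```

View pics/w6.png

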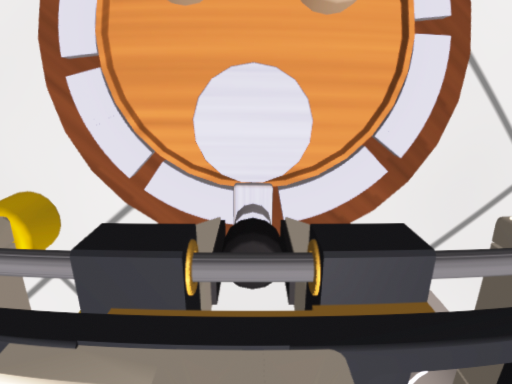

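The next hole's gap shows just right of the arm, near (278,212). I'll measure the remaining angle.

```bash
python3 - <<'E'
from m import *
for nm in ('w5','w6'):
    z,c,im,hsv=meas(nm)
    w=((hsv[...,1]>110)&((hsv[...,0]<20))).astype(np.uint8); w[222:]=0
    cs,_=cv2.findContours(w,cv2.RETR_EXTERNAL,cv2.CHAIN_APPROX_NONE); q=cv2.convexHull(max(cs,key=cv2.contourArea)).reshape(-1,2); q=q[(q[:,1]>5)&(q[:,1]<215)&(q[:,0]>35)]
    P=plane(c,q,.03)[:,:2]; A=np.c_[2*P,np.ones(len(P))]; s=np.linalg.lstsq(A,(P**2).sum(1),rcond=None)[0]; C=s[:2]; d=z['p'][:2]-C
    print(nm,'C',C,np.sqrt(s[2]+C@C),'tcp az',np.degrees(np.arctan2(d[1],d[0]))%360,np.hypot(*d))
    az=np.degrees(np.arctan2(d[1],d[0]))%360
    for r in (.1,.102,.104,.106):
        th=np.radians(np.arange(az-70,az+70,.2)); X=np.c_[C[0]+r*np.cos(th),C[1]+r*np.sin(th),.04*np.ones_like(th)]
        uv=proj(c,X).astype(np.float32); v=cv2.remap(im,uv[:,0].copy(),uv[:,1].copy(),cv2.INTER_LINEAR).reshape(-1,3).astype(float)
        b=(v[:,2]-v[:,0]>0)&(uv[:,1]<222); e=np.flatnonzero(np.diff(b.astype(int))); print(r,np.degrees(th[e]))
    # arm edges at z=.06, jar lid
    for r in (.09,.094,.098):
        th=np.radians(np.arange(az-10,az+10,.1)); X=np.c_[C[0]+r*np.cos(th),C[1]+r*np.sin(th),.06*np.ones_like(th)]
        uv=proj(c,X).astype(np.float32); v=cv2.remap(im,uv[:,0].copy(),uv[:,1].copy(),cv2.INTER_LINEAR).reshape(-1,3).astype(float).mean(1)
        g=np.diff(v); i=np.argsort(-abs(g))[:6]; print('arm',r,np.degrees(th[i]).round(1))
z,c,im,hsv=meas('w6'); cv2.imwrite('pics/w6c.png',cv2.resize(im[130:235,120:400],None,fx=2.8,fy=2.8,interpolation=cv2.INTER_CUBIC))
E
```

```text
w5 C [ 0.6442 -0.108 ] 0.1433205399354075 tcp az 190.03285549517867 0.10991062850395958
0.1 [146.0329 151.2329 182.4329 182.6329 234.8329 240.0329]
0.102 [146.0329 151.4329 182.6329 182.8329 234.8329 240.0329]
0.104 [146.0329 151.4329 182.8329 183.0329 234.8329 240.0329]
0.106 [146.0329 151.2329 234.8329 240.0329]
arm 0.09 [197.2 197.3 182.7 197.4 182.5 182.8]
arm 0.094 [182.2 182.1 182.3 182.4 182.9 183.1]
arm 0.098 [182.5 182.6 182.4 182.7 183.2 183.3]
w6 C [ 0.6434 -0.1071] 0.14316145311108777 tcp az 230.50313834464396 0.10970927028082529
0.1 [187.9031 193.1031 222.9031 223.1031 237.5031 240.3031 277.7031 282.9031]
0.102 [187.9031 193.1031 223.1031 223.3031 237.3031 240.3031 277.5031 282.9031]
0.104 [187.9031 193.1031 223.3031 223.5031 237.3031 240.3031 277.5031 282.9031]
0.106 [187.9031 193.3031 223.3031 223.7031 237.1031 240.3031 277.5031 282.9031]
arm 0.09 [237.6 237.4 237.5 237.7 223.  222.9]
arm 0.094 [239.9 239.8 240.  237.7 237.5 237.3]
arm 0.098 [240.  239.8 237.  237.1 239.9 237.2]
```

View pics/w6c.png

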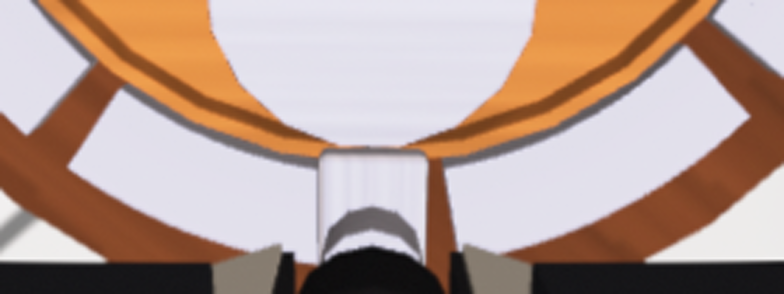

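Remaining angle to the hole: 237.6 − 230.35 ≈ 7.2°. The total of 47.2° is confirmed by the home gap now visible at 190.5°.

```bash
python3 - <<'E'
import numpy as np
v0=np.array([-.1079,-.0205])
def rot(t): c,s=np.cos(np.radians(t)),np.sin(np.radians(t)); return np.array([[c,-s],[s,c]])
def seg(a,ths): print([(round(t-a,1),*np.round(100*(rot(t)@v0-rot(a)@v0),2).tolist()) for t in ths])
seg(40,[41.5,43.5,45.5,46.7,47.2])
E
```

```text
[(1.5, 0.23, -0.18), (3.5, 0.53, -0.41), (5.5, 0.85, -0.63), (6.7, 1.04, -0.75), (7.2, 1.12, -0.8)]
```

```bash
python3 -m creep '[[[0.23,-0.18,0,0,0,1.5,-1],[0.53,-0.41,0,0,0,3.5,-1],[0.85,-0.63,0,0,0,5.5,-1],[1.04,-0.75,0,0,0,6.7,-1],[1.12,-0.8,0,0,0,7.2,-1]]]';  python3 -m creep '[[[0,0,0,0,0,0,-1],[0,0,-0.1,0,0,0,-1],[0,0,-0.2,0,0,0,-1],[0,0,-0.2,0,0,0,-1]]]'
python3 - <<'E'
from h import *
o=arm.observe()
im=arm.get_image('wrist')[:,:,::-1]; cv2.imwrite('pics/w7.png',im); np.savez('pics/w7.npz',p=o['position'],r=o['ee_rot']); print(o['position'],o['ee_rot'],o['force'])
from m import *
z,c,im,hsv=meas('w7')
w=((hsv[...,1]>110)&((hsv[...,0]<20))).astype(np.uint8); w[222:]=0
cs,_=cv2.findContours(w,cv2.RETR_EXTERNAL,cv2.CHAIN_APPROX_NONE); q=cv2.convexHull(max(cs,key=cv2.contourArea)).reshape(-1,2); q=q[(q[:,1]>5)&(q[:,1]<215)&(q[:,0]>70)]
P=plane(c,q,.03)[:,:2]; A=np.c_[2*P,np.ones(len(P))]; s=np.linalg.lstsq(A,(P**2).sum(1),rcond=None)[0]; C=s[:2]; d=z['p'][:2]-C
az=np.degrees(np.arctan2(d[1],d[0]))%360
print('C',C,np.sqrt(s[2]+C@C),'tcp az',az,np.hypot(*d))
for r in (.1,.104):
        th=np.radians(np.arange(az-60,az+60,.2)); X=np.c_[C[0]+r*np.cos(th),C[1]+r*np.sin(th),.04*np.ones_like(th)]
        uv=proj(c,X).astype(np.float32); v=cv2.remap(im,uv[:,0].copy(),uv[:,1].copy(),cv2.INTER_LINEAR).reshape(-1,3).astype(float)
        b=(v[:,2]-v[:,0]>0)&(uv[:,1]<222); e=np.flatnonzero(np.diff(b.astype(int))); print(r,np.degrees(th[e]))
for r in (.09,.094):
        th=np.radians(np.arange(az-10,az+10,.1)); X=np.c_[C[0]+r*np.cos(th),C[1]+r*np.sin(th),.06*np.ones_like(th)]
        uv=proj(c,X).astype(np.float32); v=cv2.remap(im,uv[:,0].copy(),uv[:,1].copy(),cv2.INTER_LINEAR).reshape(-1,3).astype(float).mean(1)
        g=np.diff(v); i=np.argsort(-abs(g))[:6]; print('arm',r,np.degrees(th[i]).round(1))
cv2.imwrite('pics/w7c.png',cv2.resize(im[60:235,60:450],None,fx=2,fy=2,interpolation=cv2.INTER_CUBIC))
E
```

```text
clock: 8.5
position: [0.5852, -0.2001, 0.106]
ee_rot: [-2.742, -1.532, 0.001]
force: [-4.3, -1.4, -9.9]
width: 0.317
clock: 8.9
position: [0.5853, -0.2001, 0.1041]
ee_rot: [2.743, 1.531, -0.001]
force: [-4.4, -3.4, -9.0]
width: 0.315
[ 0.58530832 -0.20008305  0.10413064] [ 2.74331457e+00  1.53053306e+00 -8.74559040e-04] [-4.40198498 -3.39621077 -8.97222097]
C [ 0.6434 -0.1068] 0.14332660182575982 tcp az 238.07982661794733 0.10988709638159
0.1 [188.0798 193.2798 277.6798 282.8798]
0.104 [188.0798 193.2798 277.4798 282.8798]
arm 0.09 [245.2 245.3 245.4 230.8 230.9 245.1]
arm 0.094 [230.7 230.6 230.5 230.8 231.  245.1]
```

View pics/w7c.png

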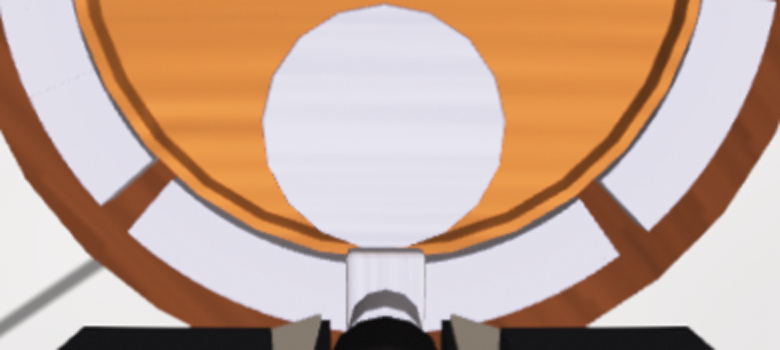

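The arm's centre is 47.3° from the home gap, against 47.1–47.4° for the hole: aligned within the play. Now I'll ease the grip so the spring takes the pin down.

```bash
python3 -m creep '[[[0,0,-0.1,0,0,0,-1],[0,0,-0.1,0,0,0,-1],[0,0,-0.1,0,0,0,-1]]]' 8; python3 -m creep '[[[0,0,0,0,0,0,-1],[0,0,0,0,0,0,-1],[0,0,0,0,0,0,-1]]]' 3;  python3 -m creep '[[[0,0,0,0,0,0,-0.3],[0,0,0,0,0,0,-0.3],[0,0,0,0,0,0,-0.3]]]' 
python3 - <<'E'
from h import *
o=arm.observe()
im=arm.get_image('wrist')[:,:,::-1]; cv2.imwrite('pics/w8.png',im); np.savez('pics/w8.npz',p=o['position'],r=o['ee_rot']); print(o['position'],o['ee_rot'],o['force'])
E
```

```text
clock: 9.25
position: [0.5859, -0.2002, 0.1034]
ee_rot: [2.743, 1.53, 0.001]
force: [-1.5, -4.1, -9.3]
width: 0.323
clock: 9.55
position: [0.5866, -0.1991, 0.1038]
ee_rot: [2.742, 1.532, 0.003]
force: [0.1, 0.2, -3.1]
width: 0.324
clock: 9.85
position: [0.5862, -0.1998, 0.1037]
ee_rot: [2.742, 1.531, 0.002]
force: [-0.2, -0.7, 0.1]
width: 0.351
[ 0.58620423 -0.19978019  0.10372233] [2.74230489e+00 1.53110978e+00 1.56918712e-03] [-0.22401352 -0.7241519   0.07950214]
```

View pics/w8.png

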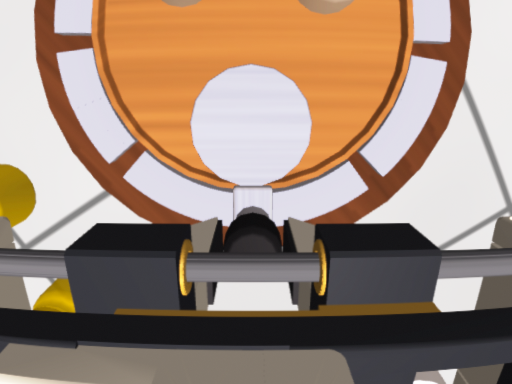

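The knob now shows smaller in the wrist view (columns 225–281, radius about 28.4 px, against 30 px when level with the TCP), which fits a drop of about 9 mm. To check, I'll open, retreat up and look from above.

```bash
python3 -m creep '[[[0,0,0,0,0,0,0],[0,0,0,0,0,0,0],[0,0,0,0,0,0,0],[0,0,1,0,0,0,0],[0,0,2.5,0,0,0,0]]]'; python3 -m creep '[[[0,0,2,0,0,0,0],[0,0,4,0,0,0,0.3],[0,0,4,0,0,0,0.3],[0,0,4,0,0,0,0.3]]]'
python3 - <<'E'
from h import *
o=arm.observe()
im=arm.get_image('wrist')[:,:,::-1]; cv2.imwrite('pics/w9.png',im); np.savez('pics/w9.npz',p=o['position'],r=o['ee_rot']); print(o['position'],o['ee_rot'],o['force'])
s=arm.get_image('scene')[:,:,::-1]; cv2.imwrite('pics/s9f.png',s); cv2.imwrite('pics/s9.png',cv2.resize(s[170:384,120:330],None,fx=2.8,fy=2.8,interpolation=cv2.INTER_CUBIC))
E
```

```text
clock: 10.4
position: [0.5851, -0.1996, 0.1285]
ee_rot: [-2.742, -1.531, 0.002]
force: [-0.1, 0.4, 1.0]
width: 0.501
clock: 10.8
position: [0.586, -0.1999, 0.1694]
ee_rot: [2.742, 1.531, 0.002]
force: [0.8, 0.5, -1.1]
width: 0.644
[ 0.58604579 -0.19987097  0.16944967] [2.74208166e+00 1.53076240e+00 2.39662178e-03] [ 0.83411646  0.507154   -1.08015565]
```

View pics/w9.png

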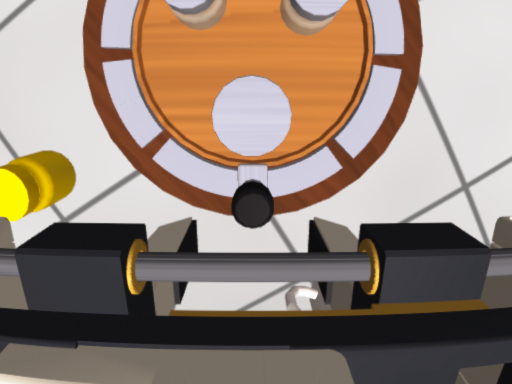

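View pics/s9.png

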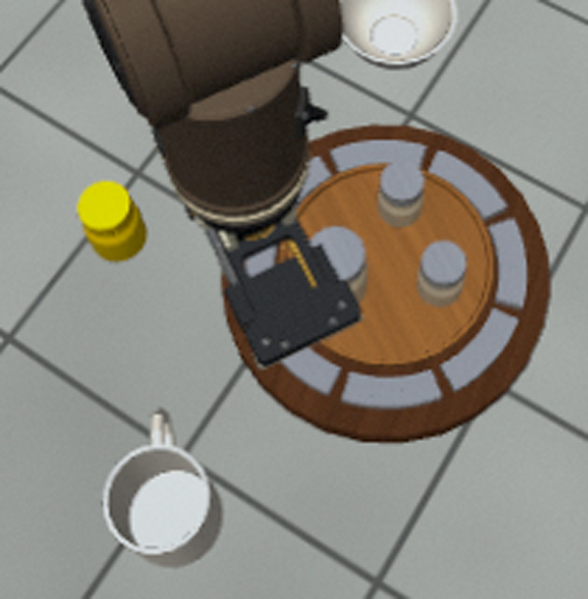

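```bash
python3 - <<'E'
from m import *
for nm in ('w3','w9'):
    z,c,im,hsv=meas(nm)
    m=((hsv[...,2]<45)).astype(np.uint8); m[232:]=0; n,l,st,ce=cv2.connectedComponentsWithStats(m)
    i=min(range(1,n),key=lambda i:np.hypot(*(ce[i]-(253,207)))); print(nm,ce[i],st[i])
    Rm=R.from_rotvec(z['r']).as_matrix()
    az=190.9 if nm=='w3' else 238.0
    C=np.array([.6437,-.1068]); k=C+.11*np.array([np.cos(np.radians(az)),np.sin(np.radians(az))])
    for lift in (0,.009):
        t=np.radians(np.arange(0,360,5)); pts=np.vstack([np.c_[k[0]+.015*np.cos(t),k[1]+.015*np.sin(t),np.full(t.shape,h+lift)] for h in (.079,.105)])
        uv=proj(c,pts); print(lift,uv.min(0),np.ptp(uv,axis=0))
E
```

```text
w3 [253.5389 207.3631] [ 232  183   44   49 1644]
0 [229.777  180.6556] [46.0023 53.51  ]
0.009 [228.8157 183.9419] [47.965  56.0012]
w9 [248.  210.5] [248 210   1   2   2]
0 [229.5205 178.0582] [44.262  51.3116]
0.009 [228.6088 181.1209] [46.0801 53.6076]
```

```bash
python3 - <<'E'
from m import *
for nm in ('w3','w9'):
    z,c,im,hsv=meas(nm)
    for T in (45,60,80):
        m=((hsv[...,2]<T)).astype(np.uint8); m[232:]=0; n,l,st,ce=cv2.connectedComponentsWithStats(m)
        i=l[205,253]; print(nm,T,ce[i].round(1),st[i], np.sqrt(st[i][4]))
    cv2.imwrite(f'pics/{nm}k.png',cv2.resize(im[160:235,205:305],None,fx=6,fy=6,interpolation=cv2.INTER_CUBIC))
E
```

```text
w3 45 [253.5 207.4] [ 232  183   44   49 1644] 40.54626986542659
w3 60 [253.6 207.4] [ 232  183   44   49 1673] 40.90232267243512
w3 80 [253.5 207.2] [ 232  182   44   50 1709] 41.340053217188775
w9 45 [255.6 191.1] [     0      0    512    384 194000] 440.45431091090484
w9 60 [252.3 204.4] [ 231  181   43   47 1531] 39.1279950930277
w9 80 [252.2 204.4] [ 231  181   43   47 1572] 39.64845520319802
```

View pics/w3k.png

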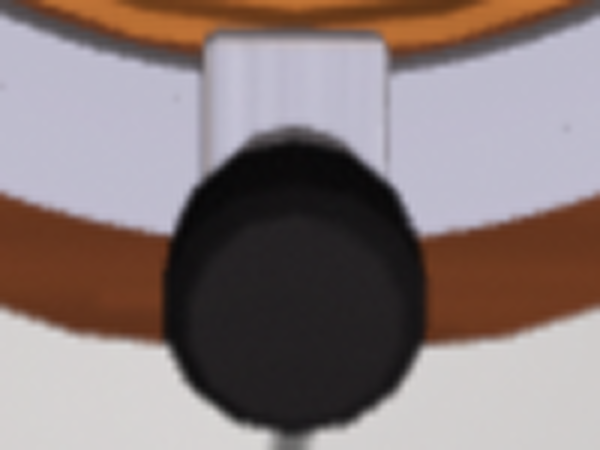

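View pics/w9k.png

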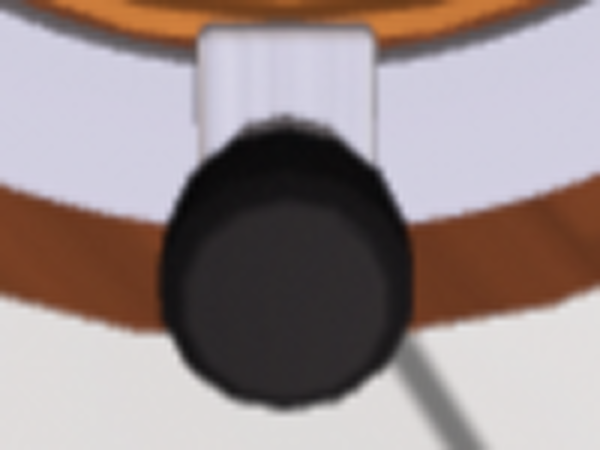

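The apparent knob size ratio w9/w3 is 0.957. A home pin predicts 0.962 and a pin riding on the ring 1.00, so the pin is fully home. I'll retreat further for an unobstructed final check.

```bash
python3 -m creep '[[[0,0,3,0,0,0,0.3],[-2,1,6,0,0,0,0.3],[-5,3,9,0,0,0,0.3],[-9,5,10,0,0,0,0.3],[-13,7,10,0,0,0,0.3]]]'; python3 -m creep '[[[-2,2,0,0,0,0,0.3],[-4,4,0,0,0,0,0.3],[-4,4,0,0,0,0,0.3]]]'
python3 - <<'E'
from h import *
for n in ('top','scene'):
    s=arm.get_image(n)[:,:,::-1]; cv2.imwrite(f'pics/{n}10.png',s)
    a=s[100:270,190:420] if n=='top' else s[150:384,110:330]
    cv2.imwrite(f'pics/{n}10c.png',cv2.resize(a,None,fx=3.4 if n=='top' else 2.5,fy=3.4 if n=='top' else 2.5,interpolation=cv2.INTER_CUBIC))
    b=cv2.imread(f'pics/{n}0.png'); 
E
```

```text
clock: 11.4
position: [0.4549, -0.1294, 0.2689]
ee_rot: [2.742, 1.531, 0.002]
force: [-0.9, 1.0, 0.4]
width: 0.648
clock: 11.7
position: [0.413, -0.0874, 0.2676]
ee_rot: [-2.738, -1.534, 0.002]
force: [0.7, 1.1, 0.4]
width: 0.647
```

View pics/top10c.png

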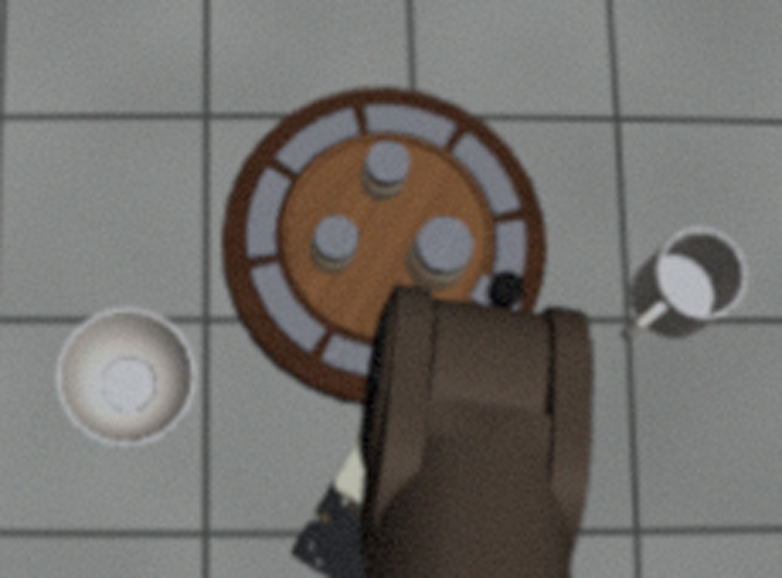

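View pics/scene10c.png

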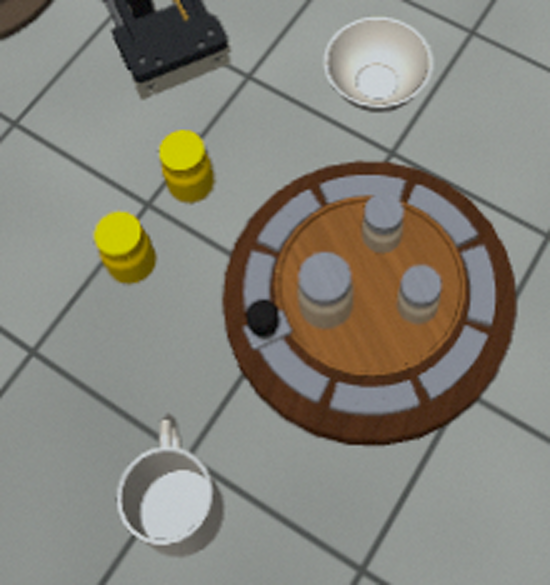

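Jars are upright, the arm sits over the hole on the mug side, and nothing is touched. One last numeric check: mug and bowl shift, and knob height from two views.

```bash
python3 - <<'E'
from h import *
def knob(n,k,tag,guess):
    im=cv2.imread(f'pics/{n}{tag}.png'); g=cv2.cvtColor(im,cv2.COLOR_BGR2HSV)[...,2]
    m=(g<45).astype(np.uint8); N,l,st,ce=cv2.connectedComponentsWithStats(m); i=min(range(1,N),key=lambda i:np.hypot(*(ce[i]-guess))+ (1e3 if st[i][4]<30 else 0)); return ce[i],st[i][4]
for tag,gs in (('0',((313,202),(214,241))),('10',((190+503/3.4,100+290/3.4),(110+262/2.5,150+317/2.5)))):
    r=[];
    for n,g in zip(('top','scene'),gs):
        p,a=knob(n,None,tag,g); o,d=ray(cam(n),[p]); r.append((o,d[0]/np.linalg.norm(d[0]))); print(tag,n,p,a)
    (o1,d1),(o2,d2)=r; t=np.linalg.lstsq(np.c_[d1,-d2],o2-o1,rcond=None)[0]; print((o1+t[0]*d1+o2+t[1]*d2)/2, np.linalg.norm(o1+t[0]*d1-o2-t[1]*d2))
for n,bx in (('scene',{'mug':(150,325,205,375),'bowl':(235,150,290,200)}),('top',{'mug':(370,160,415,205),'bowl':(203,186,250,235)})):
    a=cv2.imread(f'pics/{n}0.png',0).astype(np.float32);b=cv2.imread(f'pics/{n}10.png',0).astype(np.float32)
    for k,(x0,y0,x1,y1) in bx.items(): print(n,k,cv2.phaseCorrelate(a[y0:y1,x0:x1].copy(),b[y0:y1,x0:x1].copy()))
E
```

```text
0 top [312.97368421 202.05263158] 76
0 scene [214.30656934 240.65693431] 137
[ 0.53508671 -0.1293926   0.0912358 ] 0.0002928928693586143
10 top [338.30120482 185.34939759] 83
10 scene [214.66433566 276.93706294] 143
[ 0.58454274 -0.20310362  0.08940732] 0.001943753315163912
scene mug ((-0.010187593999482658, 0.003951557211117063), 0.998284230629603)
scene bowl ((-0.008826796751208121, 0.0007475565883368063), 0.9590095916589101)
top mug ((0.5950481616421754, 0.4825810395562158), 0.8962854135772328)
top bowl ((0.0943059028555453, 0.006130507182813716), 0.9682061954339345)
```

```bash
python3 - <<'E'
from cell import arm
print(arm.sign_off())
E
```

```text
the job is handed in; nothing more can be done
None
```

The sugar is round at the mug's side. I pulled the knob up 12.4 mm, turned the tray about +47°, and eased the grip so the pin sprang down into the next hole. Then I backed the arm away and handed the job in at about 12 s.

**Pin home:**
- Seen from two cameras, the knob is 89 mm high, against 91 mm by the same method at the start. A pin riding on the ring would add 9 mm.
- The knob's size in the wrist view is 0.957 of its starting size. A pin that is home predicts 0.962, and a riding pin 1.00.
- I did not nudge the tray to test the lock, to avoid loading the pin.

**Forces:** the wrist force readings stayed at about 12 N or less throughout. Most of that was the spring.

**Jars, mug and bowl:**
- The jars look upright in the last pictures.
- The scene camera shows the mug and bowl unmoved, within 0.02 px.
- The top camera gave about 0.8 px (roughly 2 mm) for the mug, which disagrees. I took it as noise because the robot came nowhere near the mug.

**Calibration:** the wrist camera's calibration shifted by about 2 mm between calls, so I centred the grasp on the jaws as seen in the picture instead.

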